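Gauge the guide tube of a combustor cap and present the gauge tip for reading

TASK

Draw the depth gauge rod straight back out from under its guard and slide it tip first into the guide tube, the long flared tube at the top of the upright combustor cap, gently until its collar stops against the tube's mouth, and keep it lightly pressed there for a moment. Withdraw it fully and present it at the reading stand: finish holding the rod still and level in the gripper, touching nothing else, with its tip under the middle of the lens, half-way between lens and pedestal. Do not let go of it at the end, and leave the other parts on the table where they are.

Things in the scene. Friction and masses are not known exactly. Their poses are not given: they have to be found in the camera images.
- rod_grip (a point): the depth gauge rod, bare steel, at the centre of its handle; x along the rod, +x towards the tip, z up as it lies. Square dark handle 80 mm long, 22 x 22 mm, then a round collar, then a thinner round shank. This point is 48 mm behind the collar's front face and 143 mm behind the tip. It lies level, axis 60 mm above the table; the handle's middle is free on both sides and below
- rod_collar (a point): centre of the front face of the rod's collar, a disc 40 mm in diameter and 8 mm thick at the front end of the handle (axes as the rod)
- rod_tip (a point): centre of the end of the rod's tip (axes as the rod). The shank is 14 mm in diameter and 95 mm long from the collar, tapering to 8 mm over its last 8 mm
- rod: the same gauge rod, origin on its axis at the collar's front face, axes as above. 0.21 to 0.36 kg, balancing about 28 mm behind the collar's front face
- rest: fixed rest: plate 240 x 70 x 10 mm, origin under its centre, x along the rod. The handle's rear lies on a post 10 x 10 mm at x = -100 mm, top 49 mm high; the shank in a saddle at x = 0, cheeks to 59 mm. A guard open at both ends covers x = 40 to 100 mm: roof underside 92 mm, top 96 mm high, inside 62 mm wide, over some 35 mm of the shank: lift the rod 12 mm, draw it straight back 45 to 60 mm, then lift out
- cap: fixed combustor cap, cast grey metal: a disc 170 mm in diameter standing on edge in a cradle, with short stub tubes on its face. Origin on the table; its face looks to its -x, the disc is at x = 40 to 55 mm, centred 110 mm above the table. Its top (twelve o'clock) tube is the guide tube, the only one that is long and has a flared mouth
- tube_mouth (a point): centre of the guide tube's flared mouth, 168 mm above the table (axes as the cap). The bore is level and runs along +x from here, 110 mm deep; 20 mm in diameter, widening to 30 mm over the 12 mm at the mouth. The rim, 38 mm in diameter outside, rigidly stops the rod's collar when the whole 95 mm shank is in
- reader: fixed reading stand, origin on the table under the lens centre: grey pedestal 80 x 80 mm, top 70 mm above the table; round lens in a black frame 80 mm in diameter, underside 190 mm above the table, on an arm from a post at x = +95 mm. Open on its -x side (towards the robot) and both y sides
- read_point (a point): the reading point: under the middle of the lens, half-way between the lens and the pedestal's top, 130 mm above the table (axes as the stand)
- swirler: bystander: cast grey flanged sleeve, 52 mm wide, 44 mm high, origin under its centre
- seal: bystander: steel ring lying flat, 62 mm wide, 16 mm high, origin under its centre
- bar: bystander: plain square steel bar without collar, 130 x 14 x 14 mm, lying along its x axis, origin under its centre
- wrench: bystander: wrench, 170 mm long, lying along its x axis
- jar: bystander: grey jar with steel lid, 56 mm wide, 75 mm high, origin under its centre
- cone: bystander: cast grey cone, 60 mm wide, 55 mm high, origin under its centre
- sleeve: bystander: cast grey tube standing upright, 44 mm wide, 55 mm high, origin under its centre
Things that resemble listed ones, but are neither listed nor needed, are in the scene too. What is meant by the rod is not yellow, and is the smaller of those in its own colour. What is shaped like the rest but turquoise is not meant.

How it is judged:
On the way, in this order (a step that is already met when the one before it is completed fails the run):
1. the rod is drawn back, still low, until its tip is out from under the guard (x of rod_tip in the frame of rest below 0.039 m and z of rod_tip in the frame of rest below 0.1 m and y of rod_tip in the frame of rest between -0.03 and 0.03 m), for 0.05 s.
2. the rod is in the guide tube with its collar stopped on the tube's mouth and lightly pressed (x of rod_collar in the frame of tube_mouth above -0.004 m and x of rod_tip in the frame of tube_mouth above 0.08 m and y of rod_collar in the frame of tube_mouth between -0.008 and 0.008 m and z of rod_collar in the frame of tube_mouth between -0.008 and 0.008 m and y of rod_tip in the frame of tube_mouth between -0.008 and 0.008 m and z of rod_tip in the frame of tube_mouth between -0.008 and 0.008 m and contact force between rod and cap above 1 N), for 0.2 s.
3. the rod is withdrawn: its tip is at least 10 mm outside the tube's mouth (x of rod_tip in the frame of tube_mouth below -0.01 m), for 0.1 s.
At the end, for the whole second after the job is handed in: The rod is held by the gripper, at rest, level within 0.12 rad (7 degrees), its tip within 18 mm sideways and 22 mm in height of the reading point under the lens; the rod touches nothing but the gripper (horizontal distance between rod_tip and read_point below 0.018 m and z of rod_tip in the frame of read_point between -0.022 and 0.022 m and angle between rod_grip's own x axis and vertical between 1.4508 and 1.6908 rad and contact force between rod and the fingers above 2 N and contact force between rod and reader below 0.2 N and contact force between rod and rest below 0.2 N and contact force between rod and cap below 0.2 N and linear speed of rod below 0.02 m/s); the arm keeps its last pose, push and grip.
It fails at once if the rod is pressed on the cap with more than 45 N (contact force between rod and cap above 45 N).
It fails at once if a bystander is moved by more than 25 mm (distance of any of swirler, seal, bar, wrench, jar, cone, sleeve from where it was at the start of the episode above 0.025 m).
It also fails if it takes over 54 s, if anything falls off the work surface, if the arm or the gripper's body presses on something with over 40 N, if the wrist force passes 120 N, or if a joint passes its speed limit or range.

ROBOT

A 6-joint arm with a two-finger parallel gripper is mounted at the origin on the work surface. World frame = base frame: x ahead of the robot, y to its left, z up, the work surface at z = 0. Lengths are in m, angles in rad, forces in N, time in s.
With the tool pointing down it reaches from about 0.325 to 0.875 m from the base axis. Payload 4.4 kg.
Tool frame: the origin (TCP) lies at the very end of the fingers, on their centre line; the grasp point (between the pads) lies 19 mm behind it; z points along the fingers, y is the line along which they close (so a half turn about z gives the same grasp; the last joint's range is limited). The gripper opens to 85 mm and grips with 20 to 120 N. Pads are 22 mm wide; open, the fingers measure 114 mm over their backs; the gripper's body (76 mm by 85 mm) begins 54 mm behind the grasp point. The pads swing forward as they close: fully open they stand 13 mm farther back than shut.
Start: joints at [1.054, 0.207, 1.542, -0, 1.393, -0.15], TCP at [0.206, 0.537, 0.231] pointing down, gripper open.
Joint ranges: [-2.73, 2.73], [-0.86, 2.22], [0.23, 2.46], [-1.11, 4.25], [0.08, 2.63], [-2.82, 2.82]. Speed limits (rad/s): [2.79, 2.79, 3.14, 3.14, 3.14, 3.14].

INTERFACE

Orientations are given as a unit quaternion [x, y, z, w].
In Python, from bench import bot gives the robot as it stands.
- The arm moves only by the shell command python3 -m jog 'ROWS' [FORCE]. ROWS is JSON, a list of rows, each an object with "offset": the shift along the tool's x, y, z in cm, a list of three; "delta_rot": the turn, a rotation vector about the tool's x, y, z in rad, a list of three; "claw": the finger opening in cm, from 0 to 8.54. A call has 1 to 10 rows; each row shifts and turns the commanded pose from where the row before left it, along the tool's axes as they then stand; what a row does not reach is not made up. A row lasts 1/10 s, in which the tool goes at most 50 mm and 8.59 degrees, less where a joint would pass 70% of its speed; a pose out of reach is approached as far as the arm can. A call with a gripper value outside its range is refused whole. The fingers move at their own pace and stop on an object; FORCE is the grip in N (left out, the last holds). Time passes only in rows, so rows that do not move let the fingers close. It gives the time, the measured TCP pose, the force, the opening and the grip force at its end, in the units of the state.
- bot.observe(): the state, without advancing time (a new reading comes with each control period).
- bot.camera(name): name is "side" or "top" or "wrist"; returns a dict with "frame" (480x640x3 uint8, red, green, blue), "fx", "fy", "cx", "cy" (pixels), "eye" and "rotation" of the camera in the world. Camera axes: x right, y up, looking along -z (the intrinsics and any distortion apply to the point x, -y, -z); pixel columns grow to the right and rows downward; lengths in m; the calibration is good to about 2 mm. The wrist camera is an equidistant fisheye: a pixel r from the principal point sees the ray r / f radians off the axis. A picture is of the moment at which its call begins. There is no depth.
- bot.finish_job(): hands the job in; it is judged then, once.
The state is a dict: "clock": time; "joint_positions": joint angles; "joint_velocities": joint speeds; "joint_efforts": joint torques, N m; "tool_pos": TCP position; "tool_rot": TCP orientation; "force": force on the tool from outside, world axes, zero at the start; "torque": the same for the moment, N m; "gripper_width": opening from 0.0 (shut) to 1.0 (fully open); "finger_force": force on a finger pad.
Only numpy, scipy, OpenCV 4.12 (cv2) and the standard library are available. Lean on these libraries where they do the work, as an engineer would, in place of code of your own. Each camera call takes 0.05 s, during which the arm holds its last target. There are 200 camera calls.

## Working session

There is one attempt and no reset: what is moved stays moved. The work goes in short steps, Python scripts to look and compute and a shell command to move; the robot and the scene stay as the last step left them, time stands still between calls to the robot, and variables do not carry over. Pictures are saved under pics/ and viewed, at most 10 in all, crops included, and the job is handed in when it is done.

```bash
ls; mkdir -p pics; python3 - <<'E'
from bench import bot
import cv2,pickle
s=bot.observe();print(s)
d={}
for n in("top","side"):
    c=bot.camera(n);d[n]=c;cv2.imwrite(f"pics/{n}0.png",c["frame"][:,:,::-1]);print(n,c["fx"],c["fy"],c["cx"],c["cy"],c["eye"],c["rotation"],[k for k in c])
pickle.dump(d,open("cams0.pkl","wb"))
E
```

```text
pics
{'clock': 0.0, 'joint_positions': array([ 1.05353934e+00,  2.07427949e-01,  1.54298343e+00,  1.34932201e-05,
        1.39349044e+00, -1.50503340e-01]), 'joint_velocities': array([-1.05986581e-03, -2.90436138e-04,  8.33126678e-05, -2.74119824e-04,
       -1.07140707e-03, -4.98285451e-04]), 'joint_efforts': array([-1.22886351e-03, -3.83030319e+01, -2.91592920e+01, -3.00046131e-04,
        1.04395443e-02,  3.32233151e-05]), 'tool_pos': array([0.20581257, 0.53608352, 0.23010727]), 'tool_rot': array([ 1.82351869e-01,  9.83232660e-01, -1.08865057e-03, -3.84643465e-04]), 'force': array([-0.03639967, -0.01823204,  0.73317624]), 'torque': array([-0.02408389, -0.007434  , -0.01714772]), 'finger_force': 0.0, 'gripper_width': 1.0011246534281255}
top 437.96107637226595 437.96107637226595 323.8976900740124 243.64305299986546 [ 0.35348025 -0.02426614  1.08513487] [-0.05416577  0.07153295  0.70605749 -0.7024471 ] ['frame', 'fx', 'fy', 'cx', 'cy', 'eye', 'rotation']
side 434.77872356633594 434.77872356633594 328.7708864226862 241.99161079294132 [ 0.32572439 -0.67984265  0.78974335] [ 0.37849026 -0.05108396 -0.13325231  0.91453779] ['frame', 'fx', 'fy', 'cx', 'cy', 'eye', 'rotation']
```

View pics/top0.png

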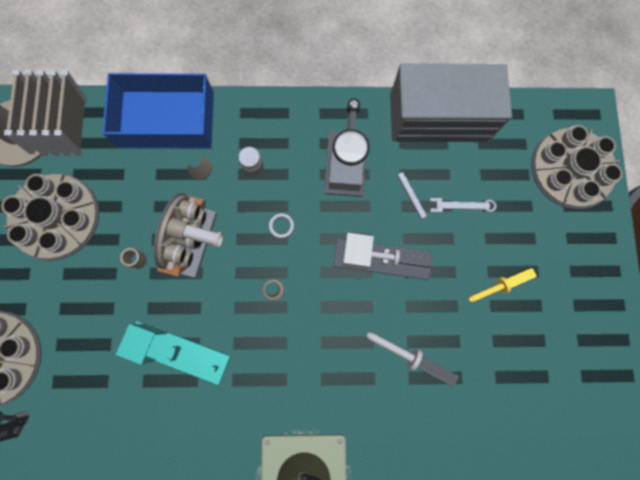

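View pics/side0.png

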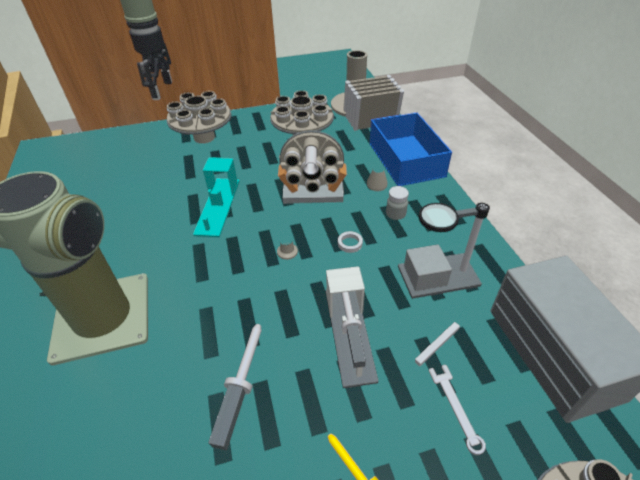

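Top view candidates for the rod: steel rod in the grey rest with the white guard (385,256), a bigger loose steel rod (412,357) and a yellow one (505,284). There is also a turquoise rest (172,352). I choose the one in the grey rest, with its tip at the guard, pointing left in the image (+y). The cap's guide tube mouth is at (220,239) and the lens at (350,147). I'll check with a close crop.

```bash
cat > h.py <<'E'
import numpy as np,pickle
from scipy.spatial.transform import Rotation as R
def ray(c,u,v):
    d=np.array([(u-c["cx"])/c["fx"],-(v-c["cy"])/c["fy"],-1.])
    return np.array(c["eye"]),R.from_quat(c["rotation"]).as_matrix()@d
def onz(c,u,v,z):
    e,d=ray(c,u,v);return e+d*(z-e[2])/d[2]
def proj(c,p):
    q=R.from_quat(c["rotation"]).as_matrix().T@(np.array(p)-c["eye"])
    return np.array([c["cx"]-c["fx"]*q[0]/q[2],c["cy"]+c["fy"]*q[1]/q[2]])
def tri(c1,p1,c2,p2):
    e1,d1=ray(c1,*p1);e2,d2=ray(c2,*p2)
    t=np.linalg.lstsq(np.c_[d1,-d2],e2-e1,rcond=None)[0]
    a,b=e1+t[0]*d1,e2+t[1]*d2
    return (a+b)/2,np.linalg.norm(a-b)
E
python3 - <<'E'
import pickle,cv2,numpy as np
d=pickle.load(open("cams0.pkl","rb"))
def crop(n,u,v,w,h,k):
    f=d[n]["frame"][v:v+h,u:u+w,::-1];return cv2.resize(f,None,fx=k,fy=k,interpolation=cv2.INTER_CUBIC)
a=np.hstack([crop("top",325,220,114,70,3.5),crop("top",140,180,114,70,3.5)])
a=cv2.resize(np.vstack([np.hstack([crop("top",325,220,114,80,3.5),crop("top",140,190,114,90,3.5)[:280]]),np.hstack([crop("side",310,260,80,130,2.3*1)if 0 else crop("side",290,260,114,80,3.5),crop("side",260,125,114,80,3.5)])]),(798,560))
cv2.imwrite("pics/c1.png",a)
E
```

```text
(no output)
```

View pics/c1.png

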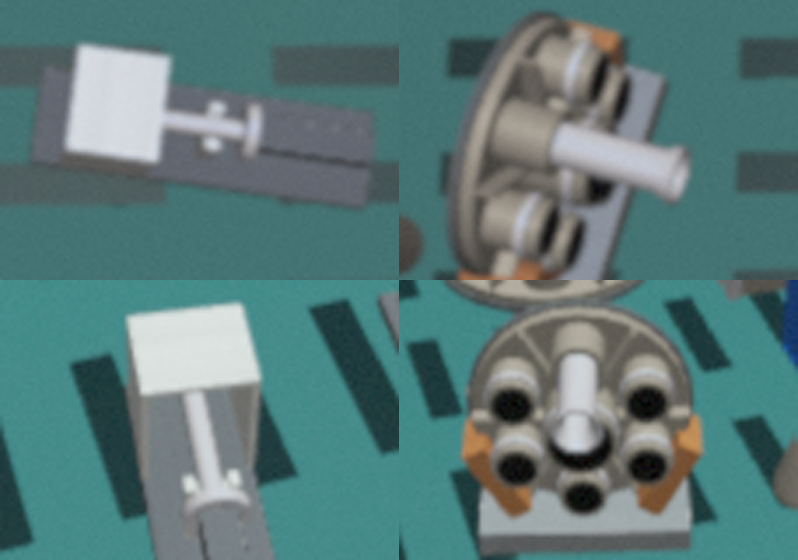

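The crop confirms it: a plain steel rod with a collar at (250,129) in the crop, its shank under the white guard. The flared guide tube mouth is at about (679,173) in the crop (top) and (576,430) (side).

```bash
python3 - <<'E'
from h import *
d=pickle.load(open("cams0.pkl","rb"));T,S=d["top"],d["side"]
np.set_printoptions(precision=4,suppress=True)
t1=lambda x,y:(325+x/3.5-.36,220+y/3.5-.36); t2=lambda x,y:(140+(x-399)/3.5-.36,190+y/3.5-.36)
s1=lambda x,y:(290+x/3.5-.36,260+(y-280)/3.5-.36); s2=lambda x,y:(260+(x-399)/3.5-.36,125+(y-280)/3.5-.36)
yaw=lambda a,b:np.arctan2(*(b-a)[[1,0]])
P=[onz(T,*t1(*p),.01) for p in [(43,67),(376,110),(362,207),(32,162)]]
print("plate",*P,np.mean(P,0),yaw(P[1],P[0]),yaw(P[2],P[3]))
G=[onz(T,*t1(*p),.096) for p in [(79,44),(171,56),(158,162),(66,151)]]
print("guard",np.mean(G,0),yaw(G[1],G[0]),yaw(G[2],G[3]))
A,B=[onz(T,*t1(*p),.06) for p in [(165,121),(240,129)]];print("shank",A,B,yaw(B,A))
print("collar tri",tri(T,t1(252,130),S,s1(219,498)))
A,B=[onz(T,*t2(*p),.168) for p in [(555,145),(679,173)]];print("tube",A,B,yaw(B,A))
print("mouth tri",tri(T,t2(679,173),S,s2(576,430)))
A,B=[onz(T,*t2(*p),.018) for p in [(665,77),(605,280)]];print("capplate edge",A,B,yaw(A,B)-np.pi/2)
print("lens top",onz(T,350.5,147,.195),"tri",tri(T,(350.5,147),S,(438,217)))
E
```

```text
plate [ 0.5591 -0.0842  0.01  ] [ 0.5272 -0.3221  0.01  ] [ 0.4578 -0.3086  0.01  ] [ 0.4908 -0.0755  0.01  ] [ 0.5087 -0.1976  0.01  ] 1.4373719018103073 1.4301359339664976
guard [ 0.5186 -0.1287  0.096 ] 1.436080158853915 1.4468170507521263
shank [ 0.512  -0.1638  0.06  ] [ 0.5064 -0.2147  0.06  ] 1.4598055227615798
collar tri (array([ 0.5035, -0.2201,  0.0743]), np.float64(4.6639799867176235e-05))
tube [0.5465 0.2489 0.168 ] [0.529  0.1735 0.168 ] 1.342840901022599
mouth tri (array([0.5269, 0.1734, 0.1692]), np.float64(0.0036585570030524704))
capplate edge [0.6273 0.2182 0.018 ] [0.4821 0.2544 0.018 ] 1.326557888442625
lens top [ 0.725  -0.1057  0.195 ] tri (array([ 0.7239, -0.1054,  0.1952]), np.float64(0.0019647108823355507))
```

```bash
python3 -m jog '[{"offset":[0,0,-0.5],"delta_rot":[0,0,0.149],"claw":8.5},{"offset":[0,0,-0.5],"delta_rot":[0,0,0.149],"claw":8.5},{"offset":[0,0,-0.5],"delta_rot":[0,0,0.149],"claw":8.5},{"offset":[0,0,-0.5],"delta_rot":[0,0,0.149],"claw":8.5},{"offset":[0,0,-0.5],"delta_rot":[0,0,0.149],"claw":8.5},{"offset":[0,0,-0.5],"delta_rot":[0,0,0.149],"claw":8.5},{"offset":[0,0,-0.5],"delta_rot":[0,0,0.149],"claw":8.5},{"offset":[0,0,-0.5],"delta_rot":[0,0,0.149],"claw":8.5},{"offset":[0,0,-0.5],"delta_rot":[0,0,0.147],"claw":8.5},{"offset":[0,0,0],"delta_rot":[0,0,0],"claw":8.5}]' 40
python3 -m jog '[{"offset":[-3.8,2,0],"delta_rot":[0,0,0],"claw":8.5},{"offset":[-3.8,2,0],"delta_rot":[0,0,0],"claw":8.5},{"offset":[-3.8,2,0],"delta_rot":[0,0,0],"claw":8.5},{"offset":[-3.8,2,0],"delta_rot":[0,0,0],"claw":8.5},{"offset":[-3.8,2,0],"delta_rot":[0,0,0],"claw":8.5},{"offset":[-3.8,2,0],"delta_rot":[0,0,0],"claw":8.5},{"offset":[-3.8,2,0],"delta_rot":[0,0,0],"claw":8.5},{"offset":[-3.8,2,0],"delta_rot":[0,0,0],"claw":8.5},{"offset":[-3.8,2,0],"delta_rot":[0,0,0],"claw":8.5},{"offset":[-3.8,2,0],"delta_rot":[0,0,0],"claw":8.5}]'
```

```text
clock: 1.1
tool_pos: [0.2063, 0.5369, 0.2765]
tool_rot: [0.753, 0.658, 0.0, -0.0]
force: [-0.2, 0.1, 0.9]
gripper_width: 0.995
finger_force: 0.0
clock: 2.1
tool_pos: [0.3532, 0.1317, 0.2759]
tool_rot: [0.752, 0.659, 0.0, -0.0]
force: [1.3, 0.6, -0.3]
gripper_width: 0.992
finger_force: 0.0
```

```bash
python3 -m jog '[{"offset":[-3.8,2,0],"delta_rot":[0,0,0],"claw":8.5},{"offset":[-3.8,2,0],"delta_rot":[0,0,0],"claw":8.5},{"offset":[-3.8,2,0],"delta_rot":[0,0,0],"claw":8.5},{"offset":[-3.8,2,0],"delta_rot":[0,0,0],"claw":8.5},{"offset":[-3.8,2,0],"delta_rot":[0,0,0],"claw":8.5},{"offset":[-3.8,2,0],"delta_rot":[0,0,0],"claw":8.5},{"offset":[-3.8,2,0],"delta_rot":[0,0,0],"claw":8.5},{"offset":[-3.8,2,0],"delta_rot":[0,0,0],"claw":8.5},{"offset":[-3.5,2,0],"delta_rot":[0,0,0],"claw":8.5},{"offset":[0,0,0],"delta_rot":[0,0,0],"claw":8.5}]'
python3 - <<'E'
from bench import bot
import cv2,pickle
c=bot.camera("wrist");pickle.dump(c,open("w1.pkl","wb"));cv2.imwrite("pics/w1.png",c["frame"][:,:,::-1])
print({k:c[k] for k in c if k!="frame"})
E
```

```text
clock: 3.1
tool_pos: [0.4866, -0.2311, 0.275]
tool_rot: [0.754, 0.657, -0.001, 0.0]
force: [0.8, -0.0, -0.6]
gripper_width: 0.998
finger_force: 0.0
{'fx': 371.64829954431775, 'fy': 371.64829954431775, 'cx': 321.3937433029041, 'cy': 237.95612677829575, 'eye': array([ 0.49848066, -0.14919783,  0.41696873]), 'rotation': array([-0.16450431,  0.01179692, -0.06711397,  0.98401975])}
```

View pics/w1.png

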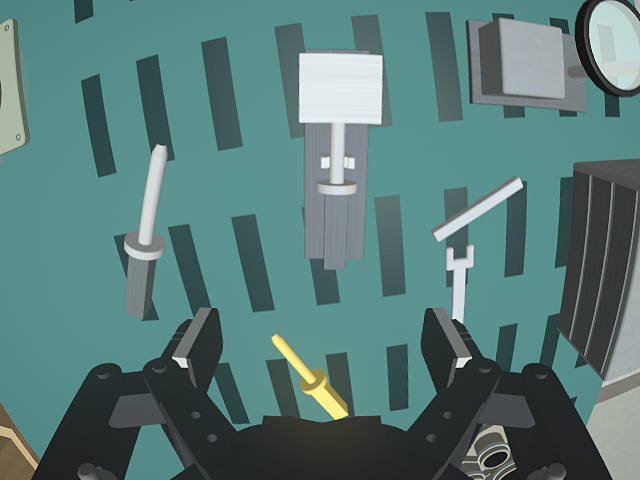

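The wrist view shows the rod: collar at (337,186), handle columns 324-348 to row 268, guard at (341,88), nothing beside the handle.

```bash
cat >> h.py <<'E'
def fray(c,u,v):
    x,y=(u-c["cx"])/c["fx"],(v-c["cy"])/c["fy"];r=np.hypot(x,y)
    d=np.array([np.sin(r)*x/r,-np.sin(r)*y/r,-np.cos(r)])
    return np.array(c["eye"]),R.from_quat(c["rotation"]).as_matrix()@d
def fonz(c,u,v,z):
    e,d=fray(c,u,v);return e+d*(z-e[2])/d[2]
E
python3 - <<'E'
from h import *
np.set_printoptions(precision=4,suppress=True)
c=pickle.load(open("w1.pkl","rb"))
yaw=lambda a,b:np.arctan2(*(b-a)[[1,0]])
H=[fonz(c,*p,.071) for p in [(324,268),(346,268),(326,196),(349,196)]]
r,f=(H[0]+H[1])/2,(H[2]+H[3])/2
print("handle",r,f,yaw(r,f),yaw(H[0],H[2]),yaw(H[1],H[3]))
a,b=fonz(c,337,178,.06),fonz(c,338,126,.06);print("shank",a,b,yaw(a,b),yaw(r,b))
G=[fonz(c,*p,.096) for p in [(299,54),(382,55),(383,124),(300,123)]];print("guard",np.mean(G,0),yaw(G[3],G[0]),yaw(G[2],G[1]))
P=[fonz(c,*p,.01) for p in [(304,258),(364,257)]];print(np.mean(P,0))
from bench import bot
print(bot.observe()["tool_pos"],bot.observe()["tool_rot"])
E
```

```text
handle [ 0.4912 -0.3009  0.071 ] [ 0.5029 -0.2273  0.071 ] 1.4139977889285233 1.4110734103610594 1.4169179745759015
shank [ 0.5048 -0.2119  0.06  ] [ 0.5122 -0.1619  0.06  ] 1.4230332804133967 1.4209894569715968
guard [ 0.5179 -0.1285  0.096 ] 1.4448219835418405 1.459257073325841
[ 0.4905 -0.3141  0.01  ]
[ 0.4858 -0.2286  0.275 ] [ 0.7533  0.6577 -0.0003 -0.0011]
```

```bash
python3 -m jog '[{"offset":[-1.6,0.8,0],"delta_rot":[0,0,0],"claw":8.5},{"offset":[-1.6,0.9,0],"delta_rot":[0,0,0],"claw":8.5},{"offset":[0,0,4],"delta_rot":[0,0,0],"claw":8.5},{"offset":[0,0,4],"delta_rot":[0,0,0],"claw":8.5},{"offset":[0,0,4],"delta_rot":[0,0,0],"claw":8.5},{"offset":[0,0,3.5],"delta_rot":[0,0,0],"claw":8.5},{"offset":[0,0,3],"delta_rot":[0,0,0],"claw":8.5},{"offset":[0,0,2],"delta_rot":[0,0,0],"claw":8.5},{"offset":[0,0,1.4],"delta_rot":[0,0,0],"claw":8.5},{"offset":[0,0,0],"delta_rot":[0,0,0],"claw":8.5}]'
python3 - <<'E'
from bench import bot
print(bot.observe()["tool_pos"],bot.observe()["tool_rot"])
E
```

```text
clock: 4.15
tool_pos: [0.4971, -0.2593, 0.0553]
tool_rot: [0.753, 0.658, -0.0, -0.002]
force: [-0.1, 0.2, 0.1]
gripper_width: 0.995
finger_force: 0.0
[ 0.49710349 -0.25929258  0.0552928 ] [ 7.52650397e-01  6.58416606e-01 -4.85408753e-04 -2.17186497e-03]
```

```bash
python3 -m jog '[{"offset":[-0.3,0,0.7],"delta_rot":[0,0,0],"claw":8.5},{"offset":[0,0,0.7],"delta_rot":[0,0,0],"claw":8.5},{"offset":[0,0,0],"delta_rot":[0,0,0],"claw":4},{"offset":[0,0,0],"delta_rot":[0,0,0],"claw":2.8},{"offset":[0,0,0],"delta_rot":[0,0,0],"claw":2.8},{"offset":[0,0,0],"delta_rot":[0,0,0],"claw":1.5},{"offset":[0,0,0],"delta_rot":[0,0,0],"claw":1.5},{"offset":[0,0,0],"delta_rot":[0,0,0],"claw":1.5},{"offset":[0,0,0],"delta_rot":[0,0,0],"claw":1.5},{"offset":[0,0,0],"delta_rot":[0,0,0],"claw":1.5}]' 60
python3 - <<'E'
from bench import bot
import cv2,pickle
c=bot.camera("wrist");pickle.dump(c,open("w2.pkl","wb"));cv2.imwrite("pics/w2.png",c["frame"][:,:,::-1])
s=bot.observe();print(s)
E
```

```text
clock: 5.15
tool_pos: [0.4984, -0.2641, 0.0439]
tool_rot: [0.753, 0.658, -0.0, 0.0]
force: [-1.5, 0.1, 6.1]
gripper_width: 0.247
finger_force: 59.8
{'clock': 5.2, 'joint_positions': array([-6.40652054e-01,  4.06476969e-01,  1.71266232e+00, -2.56975368e-04,
        1.02165139e+00, -5.05597536e-01]), 'joint_velocities': array([-0.00016655, -0.00119035, -0.0004167 , -0.00023349,  0.00012746,
        0.00033219]), 'joint_efforts': array([  0.28987594, -38.02512646, -22.0651406 ,   0.25313068,
        -0.45539531,   0.05360823]), 'tool_pos': array([ 0.49839378, -0.26414709,  0.04389409]), 'tool_rot': array([ 7.53163765e-01,  6.57832935e-01, -2.26816162e-05,  4.15082109e-04]), 'force': array([-2.02233645,  0.44856303,  6.16547077]), 'torque': array([-0.0145149 ,  0.29290628,  0.01653549]), 'finger_force': 59.759032130241394, 'gripper_width': 0.24956867065284447}
```

View pics/w2.png

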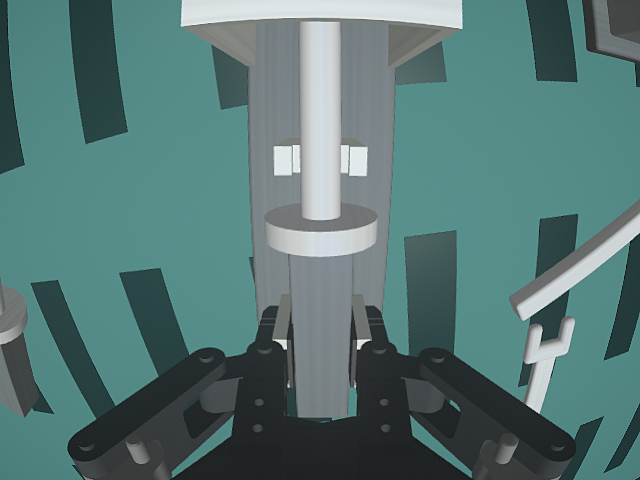

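Handle gripped square (opening 21 mm), shank at column 320 under the guard (rows 0-20). Now lift 12-14 mm and draw back.

```bash
python3 -m jog '[{"offset":[0,0,-0.5],"delta_rot":[0,0,0],"claw":1.5},{"offset":[0,0,-0.5],"delta_rot":[0,0,0],"claw":1.5},{"offset":[0,0,-0.4],"delta_rot":[0,0,0],"claw":1.5},{"offset":[0,0,0],"delta_rot":[0,0,0],"claw":1.5},{"offset":[0,0,0],"delta_rot":[0,0,0],"claw":1.5}]'
python3 - <<'E'
from bench import bot
import cv2,pickle
c=bot.camera("wrist");pickle.dump(c,open("w3.pkl","wb"));cv2.imwrite("pics/w3.png",c["frame"][:,:,::-1])
s=bot.observe();print(s["tool_pos"],s["tool_rot"],s["force"],s["torque"])
E
```

```text
clock: 5.7
tool_pos: [0.4981, -0.2637, 0.0572]
tool_rot: [0.753, 0.658, 0.0, -0.0]
force: [-0.5, 0.2, -3.8]
gripper_width: 0.249
finger_force: 58.8
[ 0.49793675 -0.26365908  0.05704209] [ 7.53197871e-01  6.57793972e-01 -4.20340098e-05 -2.37788017e-04] [-0.25336006 -0.65880257 -2.74371695] [-0.07977547  0.02035249 -0.07620467]
```

```bash
python3 -m jog '[{"offset":[-0.6,0,0],"delta_rot":[0,0,0],"claw":1.5},{"offset":[-0.6,0,0],"delta_rot":[0,0,0],"claw":1.5},{"offset":[-0.6,0,0],"delta_rot":[0,0,0],"claw":1.5},{"offset":[-0.7,0,0],"delta_rot":[0,0,0],"claw":1.5},{"offset":[-0.7,0,0],"delta_rot":[0,0,0],"claw":1.5},{"offset":[-0.7,0,0],"delta_rot":[0,0,0],"claw":1.5},{"offset":[-0.7,0,0],"delta_rot":[0,0,0],"claw":1.5},{"offset":[-0.7,0,0],"delta_rot":[0,0,0],"claw":1.5},{"offset":[0,0,0],"delta_rot":[0,0,0],"claw":1.5},{"offset":[0,0,0],"delta_rot":[0,0,0],"claw":1.5}]'
python3 - <<'E'
from bench import bot
import cv2,pickle
d={}
for n in("wrist","side","top"):d[n]=bot.camera(n)
pickle.dump(d,open("d4.pkl","wb"));cv2.imwrite("pics/w4.png",d["wrist"]["frame"][:,:,::-1])
a=d["side"]["frame"][240:400,270:420,::-1]
cv2.imwrite("pics/d4.png",__import__("numpy").hstack([cv2.resize(d["wrist"]["frame"][60:420,170:470,::-1],(430,516)),cv2.resize(a,(360,384)).repeat(1,0)[:384] if 0 else cv2.resize(a,(360,516))]))
s=bot.observe();print(s["tool_pos"],s["tool_rot"],s["force"],s["torque"])
E
```

```text
clock: 6.75
tool_pos: [0.4909, -0.3164, 0.0572]
tool_rot: [0.753, 0.658, 0.0, -0.0]
force: [-0.1, -0.2, -3.4]
gripper_width: 0.248
finger_force: 58.8
[ 0.4909361  -0.31592473  0.05716641] [ 7.53086597e-01  6.57921368e-01  2.11818817e-05 -2.24980549e-04] [ 0.41095406  1.08959769 -3.20175845] [-0.084393   -0.04297969 -0.01546012]
```

View pics/d4.png

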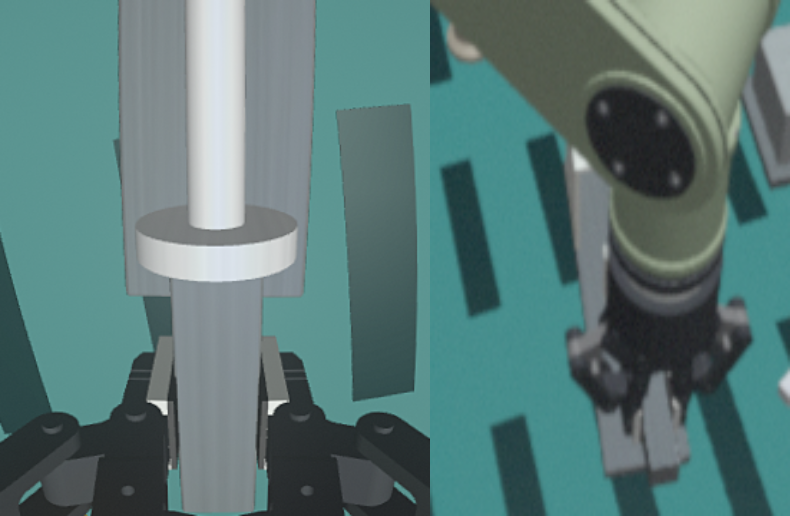

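The wrist crop shows the rod straight in the gripper, with the collar face centre at about (216,225) in the crop, i.e. (321,217) full. I'll compute collar and tip in the tool frame.

```bash
python3 - <<'E'
from h import *
import cv2
np.set_printoptions(precision=4,suppress=True)
c=pickle.load(open("d4.pkl","rb"))["wrist"]
tp=np.array([.4909,-.3160,.0572]);Rt=R.from_quat([.7531,.6579,0,-.0002]).as_matrix()
for p in [(320.7,217),(320.7,203),(320.7,231)]:
    for z in(.074,.076,.096,.056): print(p,z,Rt.T@(fonz(c,*p,z)-tp))
f=c["frame"];print(f[0:200:20,321].tolist())
def fproj(P):
    q=R.from_quat(c["rotation"]).as_matrix().T@(P-c["eye"]);th=np.arctan2(np.hypot(q[0],q[1]),-q[2]);ph=np.arctan2(-q[1],q[0])
    return c["cx"]+c["fx"]*th*np.cos(ph),c["cy"]+c["fx"]*th*np.sin(ph)
for x in(.048,.135,.143):print(x,fproj(tp+Rt@[x,0,-.019]))
cv2.imwrite("pics/w4c.png",cv2.resize(f[0:110,240:400,::-1],(800,550),interpolation=cv2.INTER_CUBIC))
E
```

```text
(320.7, 217) 0.074 [ 0.0469  0.0004 -0.0168]
(320.7, 217) 0.076 [ 0.0475  0.0004 -0.0188]
(320.7, 217) 0.096 [ 0.0531  0.0004 -0.0388]
(320.7, 217) 0.056 [0.0419 0.0003 0.0012]
(320.7, 203) 0.074 [ 0.052   0.0004 -0.0168]
(320.7, 203) 0.076 [ 0.0525  0.0004 -0.0188]
(320.7, 203) 0.096 [ 0.0573  0.0004 -0.0388]
(320.7, 203) 0.056 [0.0477 0.0003 0.0012]
(320.7, 231) 0.074 [ 0.0418  0.0004 -0.0168]
(320.7, 231) 0.076 [ 0.0424  0.0004 -0.0188]
(320.7, 231) 0.096 [ 0.0489  0.0004 -0.0388]
(320.7, 231) 0.056 [0.036  0.0003 0.0012]
[[213, 221, 228], [215, 223, 231], [216, 224, 232], [217, 225, 233], [218, 226, 234], [219, 227, 235], [219, 227, 235], [220, 227, 236], [220, 227, 235], [219, 227, 235]]
0.048 (np.float64(319.61032903040586), np.float64(215.78720822533444))
0.135 (np.float64(319.31066424010606), np.float64(-35.45423179910216))
0.143 (np.float64(319.31250918175016), np.float64(-55.35793751594434))
```

View pics/w4c.png

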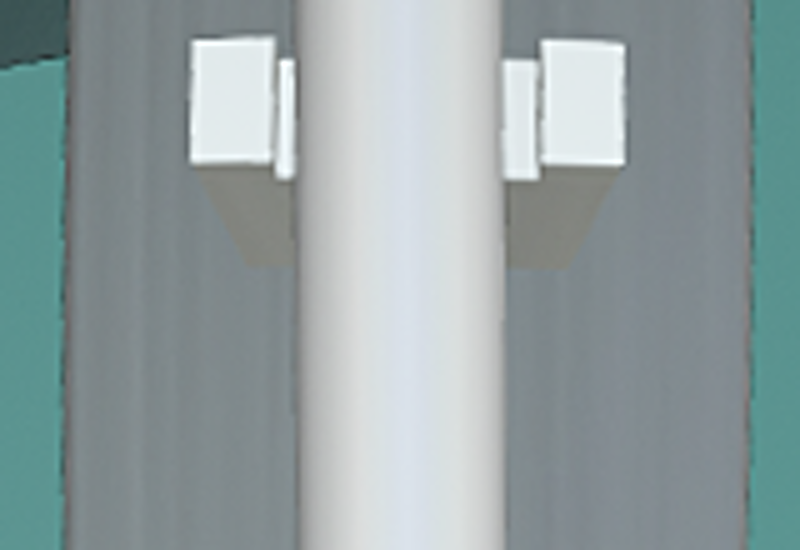

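```bash
python3 -m jog '[{"offset":[0,0,-2],"delta_rot":[0,0,0],"claw":1.5},{"offset":[0,0,-3],"delta_rot":[0,0,0],"claw":1.5},{"offset":[0,0,-3],"delta_rot":[0,0,0],"claw":1.5},{"offset":[0,0,-2],"delta_rot":[0,0,0],"claw":1.5},{"offset":[2,-0.3,0],"delta_rot":[0,0,0],"claw":1.5},{"offset":[3,-0.4,0],"delta_rot":[0,0,0],"claw":1.5},{"offset":[4,-0.6,0],"delta_rot":[0,0,0],"claw":1.5},{"offset":[4,-0.6,0],"delta_rot":[0,0,0],"claw":1.5},{"offset":[4,-0.6,0],"delta_rot":[0,0,0],"claw":1.5},{"offset":[4,-0.6,0],"delta_rot":[0,0,0],"claw":1.5}]'
python3 -m jog '[{"offset":[4,-0.6,0],"delta_rot":[0,0,0],"claw":1.5},{"offset":[3,-0.5,0],"delta_rot":[0,0,0],"claw":1.5},{"offset":[1,-0.2,0],"delta_rot":[0,0,0.05],"claw":1.5},{"offset":[0,0,0],"delta_rot":[0,0,0.046],"claw":1.5},{"offset":[0,0,0],"delta_rot":[0,0,0],"claw":1.5},{"offset":[0,0,0],"delta_rot":[0,0,0],"claw":1.5}]'
python3 - <<'E'
from bench import bot
import cv2,pickle,numpy as np
d={}
for n in("wrist","side","top"):d[n]=bot.camera(n)
d["s"]=bot.observe()
pickle.dump(d,open("d5.pkl","wb"))
w=d["wrist"]["frame"][0:300,170:470,::-1];t=d["top"]["frame"][180:300,140:340,::-1];s=d["side"]["frame"][110:260,230:430,::-1]
cv2.imwrite("pics/d5.png",np.vstack([np.hstack([cv2.resize(t,(400,240)),cv2.resize(s,(400,300))[:240]]),np.hstack([cv2.resize(w,(360,360)),np.zeros((360,440,3),np.uint8)])]))
s=d["s"];print(s["tool_pos"],s["tool_rot"],s["force"],s["torque"])
E
```

```text
clock: 7.9
tool_pos: [0.4869, -0.101, 0.156]
tool_rot: [0.753, 0.658, -0.0, -0.001]
force: [1.1, 0.3, -3.9]
gripper_width: 0.244
finger_force: 59.3
clock: 8.5
tool_pos: [0.4855, -0.0223, 0.1565]
tool_rot: [0.783, 0.622, -0.0, -0.001]
force: [-0.2, 0.0, -3.2]
gripper_width: 0.245
finger_force: 59.3
[ 0.48607317 -0.02312327  0.15696876] [ 7.83875283e-01  6.20918209e-01 -1.91188612e-04 -2.85771684e-04] [-0.4058576   0.03458404 -3.23682969] [-0.0658695   0.02857233 -0.05500851]
```

View pics/d5.png

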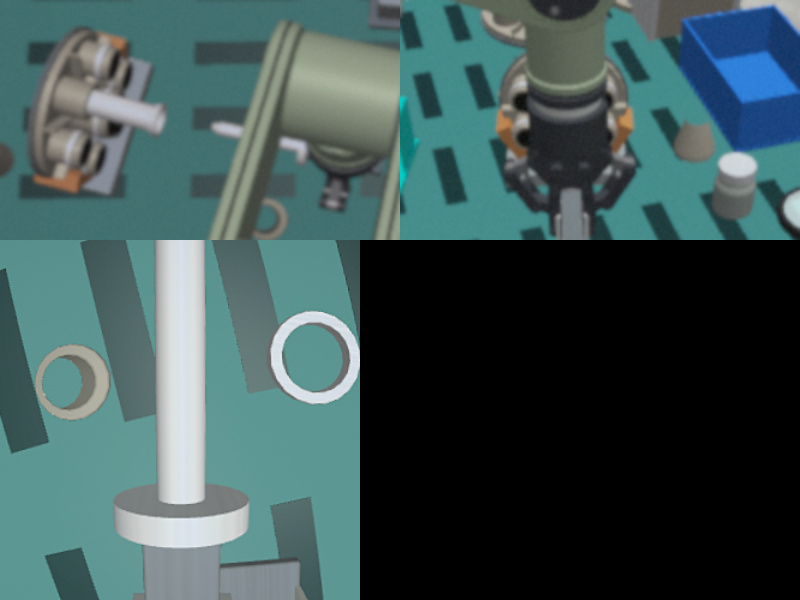

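Top panel shows the tip at full-image pixel (248,244) and the tube mouth at (220,239). I'll measure both axes from the top picture.

```bash
python3 - <<'E'
from h import *
np.set_printoptions(precision=4,suppress=True)
d=pickle.load(open("d5.pkl","rb"));T=d["top"];f=T["frame"].astype(int)
f0=pickle.load(open("cams0.pkl","rb"))["top"]["frame"].astype(int)
def mids(f,c0,c1,r0,r1,z):
    o=[]
    for c in range(c0,c1):
        col=f[r0:r1,c];m=np.where((col.min(1)>150))[0]
        if len(m)>2: o.append((c,r0+m.mean(),len(m)));
    print([(a,round(b,1),n) for a,b,n in o])
    return np.array([onz(T,a,b,z)[:2] for a,b,n in o])
def line(P):
    m=P.mean(0);v=np.linalg.svd(P-m)[2][0];v*=np.sign(v[1]);return m,v,np.arctan2(v[1],v[0])
A=mids(f0,180,226,220,252,.168);L=line(A[5:-14]);print("tube",L)
B=mids(f,243,270,232,262,.173);M=line(B[5:]);print("rod",M)
tp=d["s"]["tool_pos"];Rt=R.from_quat(d["s"]["tool_rot"]).as_matrix();print("tool x yaw",np.arctan2(Rt[1,0],Rt[0,0]),Rt[2])
tip=tp+Rt@[.1422,0,-.016];print("tip kin",tip,proj(T,tip))
n=lambda v:np.array([v[1],-v[0]])
print("tip lateral to tube axis", (tip[:2]-L[0])@n(L[1]),"rod-line at tip vs kin",(tip[:2]-M[0])@n(M[1]))
for mouth in([.528,.1735],):print("mouth lat",(np.array(mouth)-L[0])@n(L[1]))
E
```

```text
[(184, np.float64(231.0), 7), (185, np.float64(230.5), 8), (186, np.float64(230.5), 10), (187, np.float64(232.8), 15), (188, np.float64(233.4), 14), (189, np.float64(231.0), 11), (190, np.float64(231.0), 11), (191, np.float64(231.0), 11), (192, np.float64(230.5), 12), (193, np.float64(231.0), 13), (194, np.float64(231.0), 13), (195, np.float64(232.0), 11), (196, np.float64(232.0), 11), (197, np.float64(233.0), 11), (198, np.float64(233.0), 11), (199, np.float64(233.5), 10), (200, np.float64(234.0), 11), (201, np.float64(234.0), 11), (202, np.float64(234.0), 11), (203, np.float64(234.0), 11), (204, np.float64(234.5), 12), (205, np.float64(235.0), 11), (206, np.float64(235.0), 11), (207, np.float64(235.5), 12), (208, np.float64(236.0), 11), (209, np.float64(236.0), 11), (210, np.float64(236.5), 10), (211, np.float64(237.0), 11), (212, np.float64(237.0), 11), (213, np.float64(237.0), 11), (214, np.float64(238.0), 11), (215, np.float64(238.0), 11), (216, np.float64(238.5), 12), (217, np.float64(238.5), 12), (218, np.float64(239.0), 13), (219, np.float64(239.0), 13), (220, np.float64(240.
[... 151 characters left out ...]
3), (248, np.float64(243.5), 4), (249, np.float64(243.5), 4), (250, np.float64(244.0), 5), (251, np.float64(244.0), 5), (252, np.float64(244.0), 5), (253, np.float64(244.0), 5), (254, np.float64(244.0), 5), (255, np.float64(244.5), 6), (256, np.float64(245.0), 5), (257, np.float64(245.0), 5), (258, np.float64(245.0), 5), (259, np.float64(245.0), 5), (260, np.float64(245.5), 4)]
rod (array([0.5158, 0.0958]), array([0.1948, 0.9808]), np.float64(1.3746965053020899))
tool x yaw 1.3398271382835656 [ 0.0001 -0.0007 -1.    ]
tip kin [0.5186 0.1153 0.173 ] [246.7541 243.3646]
tip lateral to tube axis 0.0064439454928301165 rod-line at tip vs kin -0.0010001376499553434
mouth lat -0.0008939547363535581
```

```bash
python3 - <<'E'
from h import *
np.set_printoptions(precision=4,suppress=True)
d=pickle.load(open("cams0.pkl","rb"));T,S=d["top"],d["side"]
f=T["frame"]
for c in range(198,224,3): print(c,f[222:252,c,0].tolist())
s2=lambda x,y:(260+(x-399)/3.5-.36,125+(y-280)/3.5-.36)
for z,a,b in((.0,(480,553),(690,548)),(.015,(480,534),(691,528))):
    A,B=onz(S,*s2(*a),z),onz(S,*s2(*b),z);print(A,B,np.arctan2(*(B-A)[[1,0]])+np.pi/2)
# plate right edge in top: rows -> column of transition light plate -> teal
r,c=[],[]
for v in range(212,275,3): print(v,[int(x) for x in (f[v,190:222,0])])
E
```

```text
198 [121, 106, 102, 109, 116, 130, 163, 187, 194, 195, 196, 197, 194, 192, 187, 177, 164, 143, 113, 74, 38, 20, 19, 21, 49, 75, 105, 129, 137, 138]
201 [63, 61, 70, 77, 82, 91, 125, 165, 187, 195, 195, 192, 196, 195, 191, 187, 176, 159, 139, 110, 82, 83, 97, 112, 124, 134, 137, 137, 137, 136]
204 [88, 108, 121, 133, 136, 138, 141, 153, 177, 191, 194, 195, 196, 194, 192, 192, 187, 173, 157, 137, 126, 125, 125, 121, 107, 104, 95, 87, 77, 72]
207 [139, 138, 140, 141, 137, 138, 140, 144, 158, 178, 193, 194, 193, 193, 193, 193, 189, 182, 170, 154, 129, 101, 77, 66, 69, 69, 68, 66, 71, 69]
210 [136, 136, 133, 128, 122, 110, 104, 100, 118, 150, 180, 191, 194, 195, 194, 195, 193, 189, 181, 167, 150, 124, 95, 73, 67, 68, 67, 69, 67, 69]
213 [77, 76, 71, 67, 70, 71, 66, 68, 82, 112, 156, 180, 190, 191, 193, 194, 195, 192, 187, 179, 168, 151, 128, 104, 84, 68, 68, 68, 69, 66]
216 [66, 67, 68, 69, 68, 70, 67, 67, 70, 88, 133, 166, 186, 191, 193, 193, 193, 191, 187, 178, 175, 165, 153, 141, 120, 97, 81, 69, 69, 69]
219 [68, 68, 67, 69, 68, 65, 69, 66, 71, 102, 144, 165, 167, 164, 162, 164, 170, 1
[... 2747 characters left out ...]
[26, 55, 92, 121, 136, 140, 138, 138, 137, 126, 101, 76, 68, 67, 66, 67, 70, 65, 68, 67, 69, 66, 67, 68, 69, 68, 71, 66, 69, 68, 71, 69]
263 [64, 99, 127, 138, 139, 141, 140, 137, 129, 102, 80, 68, 67, 70, 68, 69, 68, 68, 68, 67, 69, 68, 67, 68, 69, 69, 66, 69, 67, 68, 67, 67]
266 [119, 131, 139, 139, 141, 135, 136, 126, 102, 79, 65, 66, 64, 66, 68, 67, 65, 70, 67, 67, 66, 67, 68, 70, 69, 68, 70, 69, 67, 70, 68, 67]
269 [140, 140, 141, 139, 139, 136, 127, 104, 76, 64, 57, 55, 61, 63, 63, 69, 68, 69, 66, 67, 68, 67, 66, 67, 69, 69, 70, 69, 70, 69, 68, 67]
272 [140, 140, 141, 137, 139, 129, 103, 78, 64, 57, 55, 53, 60, 60, 64, 68, 68, 67, 68, 68, 68, 68, 68, 72, 69, 67, 68, 69, 66, 71, 68, 71]
```

```bash
python3 - <<'E'
from h import *
np.set_printoptions(precision=4,suppress=True)
T=pickle.load(open("cams0.pkl","rb"))["top"]
y=lambda a,b:np.arctan2(*(b-a)[[1,0]])
rc=np.array([(212,215.0),(215,214.3),(218,213.2),(221,212.3),(224,211.4),(227,210.25),(251,202.65),(254,201.85),(257,200.85),(260,199.87),(263,198.93),(266,197.93),(269,197),(272,196)])
k=np.polyfit(*rc.T,1)
for z in(.01,.02):print("edge",y(onz(T,np.polyval(k,212),212,z),onz(T,np.polyval(k,272),272,z))-np.pi/2)
for p in([(198,227.8),(213,231.4)],[(207,236.6),(213,238.1)],[(204,235.4),(219.5,239.5)],[(204,229.55),(213,231.4)],[(207,242.7),(213,244.75)]):
  print(p,y(onz(T,*p[1],.168),onz(T,*p[0],.168)))
print("mouth",onz(T,219.5,239.3,.168),onz(T,220.5,239.5,.168))
print("along-edge dist check: tube_mouth from edge mid",onz(T,np.polyval(k,245),245,.015))
E
```

```text
edge 1.306330490611293
edge 1.306330490611293
[(198, 227.8), (213, 231.4)] 1.3290757292121433
[(207, 236.6), (213, 238.1)] 1.3198907512277362
[(204, 235.4), (219.5, 239.5)] 1.3062406459218288
[(204, 229.55), (213, 231.4)] 1.3621235332501065
[(207, 242.7), (213, 244.75)] 1.2362952269301646
mouth [0.5285 0.1738 0.168 ] [0.528  0.1717 0.168 ]
along-edge dist check: tube_mouth from edge mid [0.5434 0.2428 0.015 ]
```

```bash
python3 -m jog '[{"offset":[0,0,0],"delta_rot":[0,0,0.029],"claw":1.5},{"offset":[0,-0.5,0.25],"delta_rot":[0,0,0],"claw":1.5},{"offset":[0,-0.5,0.25],"delta_rot":[0,0,0],"claw":1.5},{"offset":[1.2,0,0],"delta_rot":[0,0,0],"claw":1.5},{"offset":[1.2,0,0],"delta_rot":[0,0,0],"claw":1.5},{"offset":[1.2,0,0],"delta_rot":[0,0,0],"claw":1.5},{"offset":[0.9,0,0],"delta_rot":[0,0,0],"claw":1.5},{"offset":[0,0,0],"delta_rot":[0,0,0],"claw":1.5},{"offset":[0,0,0],"delta_rot":[0,0,0],"claw":1.5},{"offset":[0,0,0],"delta_rot":[0,0,0],"claw":1.5}]'
python3 - <<'E'
from h import *
from bench import bot
import cv2
np.set_printoptions(precision=4,suppress=True)
t=bot.camera("top");s=bot.camera("side");o=bot.observe();pickle.dump((t,s,o),open("d6.pkl","wb"))
cv2.imwrite("pics/d6.png",np.hstack([cv2.resize(t["frame"][200:280,180:280,::-1],(500,400),interpolation=cv2.INTER_CUBIC),cv2.resize(s["frame"][130:230,270:345,::-1],(300,400),interpolation=cv2.INTER_CUBIC)]))
tp=o["tool_pos"];Rt=R.from_quat(o["tool_rot"]).as_matrix();print(tp,np.arctan2(Rt[1,0],Rt[0,0]),Rt[2],o["force"])
tip=tp+Rt@[.1417,0,-.016];u=np.array([np.cos(1.311),np.sin(1.311)]);e=tip[:2]-[.528,.173]
print(tip,"along",e@u,"lat",e@[u[1],-u[0]],proj(t,tip),proj(s,tip))
E
```

```text
clock: 9.65
tool_pos: [0.4883, 0.0229, 0.1522]
tool_rot: [0.793, 0.61, -0.0, 0.0]
force: [0.7, 0.2, -3.2]
gripper_width: 0.25
finger_force: 59.2
[0.4883 0.0227 0.1523] 1.3103262236451507 [-0.0002 -0.     -1.    ] [ 0.5014  0.8004 -4.1077]
[0.5248 0.1596 0.1682] along -0.013785280865270987 lat 0.0003401614598784636 [226.165  240.9644] [311.5717 170.996 ]
```

View pics/d6.png

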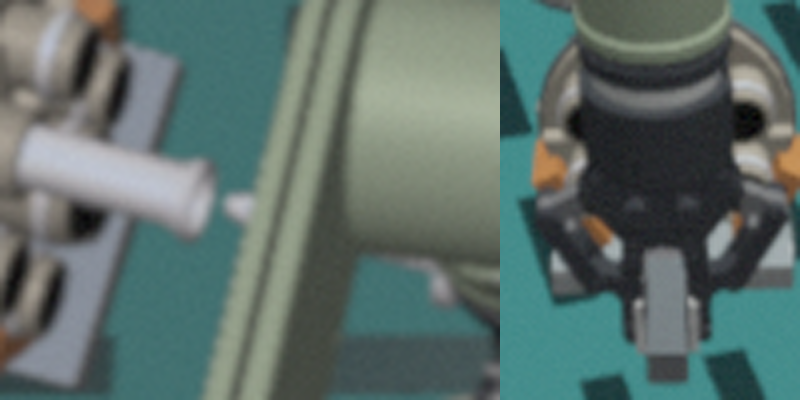

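Tip at crop (228,207) points into the mouth at (203,200), on the tube axis. Advancing.

```bash
python3 -m jog '[{"offset":[0.6,0,0],"delta_rot":[0,0,0],"claw":1.5},{"offset":[0.6,0,0],"delta_rot":[0,0,0],"claw":1.5},{"offset":[0.6,0,0],"delta_rot":[0,0,0],"claw":1.5},{"offset":[0.6,0,0],"delta_rot":[0,0,0],"claw":1.5},{"offset":[0.6,0,0],"delta_rot":[0,0,0],"claw":1.5},{"offset":[0,0,0],"delta_rot":[0,0,0],"claw":1.5}]'
python3 -m jog '[{"offset":[0.6,0,0],"delta_rot":[0,0,0],"claw":1.5},{"offset":[0.6,0,0],"delta_rot":[0,0,0],"claw":1.5},{"offset":[0.6,0,0],"delta_rot":[0,0,0],"claw":1.5},{"offset":[0.6,0,0],"delta_rot":[0,0,0],"claw":1.5},{"offset":[0.6,0,0],"delta_rot":[0,0,0],"claw":1.5},{"offset":[0,0,0],"delta_rot":[0,0,0],"claw":1.5}]'
```

```text
clock: 10.35
tool_pos: [0.4962, 0.0529, 0.1523]
tool_rot: [0.792, 0.61, 0.0, -0.0]
force: [0.6, -0.6, -2.8]
gripper_width: 0.243
finger_force: 59.2
clock: 10.95
tool_pos: [0.504, 0.0818, 0.1523]
tool_rot: [0.793, 0.61, 0.0, -0.0]
force: [0.5, 0.6, -3.3]
gripper_width: 0.245
finger_force: 59.2
```

```bash
python3 -m jog '[{"offset":[0.6,0,0],"delta_rot":[0,0,0],"claw":1.5},{"offset":[0.6,0,0],"delta_rot":[0,0,0],"claw":1.5},{"offset":[0.6,0,0],"delta_rot":[0,0,0],"claw":1.5},{"offset":[0.6,0,0],"delta_rot":[0,0,0],"claw":1.5},{"offset":[0.6,0,0],"delta_rot":[0,0,0],"claw":1.5},{"offset":[0.6,0,0],"delta_rot":[0,0,0],"claw":1.5},{"offset":[0.3,0,0],"delta_rot":[0,0,0],"claw":1.5},{"offset":[0,0,0],"delta_rot":[0,0,0],"claw":1.5}]'
python3 -m jog '[{"offset":[0.15,0,0],"delta_rot":[0,0,0],"claw":1.5},{"offset":[0.15,0,0],"delta_rot":[0,0,0],"claw":1.5},{"offset":[0.15,0,0],"delta_rot":[0,0,0],"claw":1.5},{"offset":[0,0,0],"delta_rot":[0,0,0],"claw":1.5}]'
```

```text
clock: 11.75
tool_pos: [0.5139, 0.1191, 0.1523]
tool_rot: [0.793, 0.61, -0.0, 0.0]
force: [0.2, -0.3, -2.8]
gripper_width: 0.248
finger_force: 59.2
clock: 12.15
tool_pos: [0.515, 0.1231, 0.1523]
tool_rot: [0.793, 0.609, 0.0, -0.0]
force: [0.0, -0.1, -3.9]
gripper_width: 0.244
finger_force: 59.2
```

```bash
python3 -m jog '[{"offset":[0.15,0,0],"delta_rot":[0,0,0],"claw":1.5},{"offset":[0.15,0,0],"delta_rot":[0,0,0],"claw":1.5},{"offset":[0,0,0],"delta_rot":[0,0,0],"claw":1.5}]'
python3 -m jog '[{"offset":[0.15,0,0],"delta_rot":[0,0,0],"claw":1.5},{"offset":[0,0,0],"delta_rot":[0,0,0],"claw":1.5}]'
python3 -m jog '[{"offset":[0.15,0,0],"delta_rot":[0,0,0],"claw":1.5},{"offset":[0,0,0],"delta_rot":[0,0,0],"claw":1.5}]'
```

```text
clock: 12.45
tool_pos: [0.5153, 0.1243, 0.1523]
tool_rot: [0.793, 0.61, -0.002, 0.001]
force: [-2.0, -5.4, -2.2]
gripper_width: 0.243
finger_force: 59.6
clock: 12.65
tool_pos: [0.5153, 0.1243, 0.1523]
tool_rot: [0.793, 0.609, -0.003, 0.002]
force: [-3.5, -10.3, 0.2]
gripper_width: 0.249
finger_force: 59.8
clock: 12.85
tool_pos: [0.5153, 0.1243, 0.1524]
tool_rot: [0.793, 0.609, -0.004, 0.002]
force: [-5.0, -14.4, 0.9]
gripper_width: 0.243
finger_force: 60.0
```

Solid axial stop at the expected depth, about 15 N. Hold, then withdraw.

```bash
python3 -m jog '[{"offset":[0,0,0],"delta_rot":[0,0,0],"claw":1.5},{"offset":[0,0,0],"delta_rot":[0,0,0],"claw":1.5},{"offset":[0,0,0],"delta_rot":[0,0,0],"claw":1.5},{"offset":[0,0,0],"delta_rot":[0,0,0],"claw":1.5},{"offset":[0,0,0],"delta_rot":[0,0,0],"claw":1.5}]'
python3 -m jog '[{"offset":[-0.5,0,0],"delta_rot":[0,0,0],"claw":1.5},{"offset":[-0.7,0,0],"delta_rot":[0,0,0],"claw":1.5},{"offset":[-1.2,0,0],"delta_rot":[0,0,0],"claw":1.5},{"offset":[-1.5,0,0],"delta_rot":[0,0,0],"claw":1.5},{"offset":[-1.5,0,0],"delta_rot":[0,0,0],"claw":1.5},{"offset":[-1.5,0,0],"delta_rot":[0,0,0],"claw":1.5},{"offset":[-1.5,0,0],"delta_rot":[0,0,0],"claw":1.5},{"offset":[-1.5,0,0],"delta_rot":[0,0,0],"claw":1.5},{"offset":[-1.5,0,0],"delta_rot":[0,0,0],"claw":1.5},{"offset":[-1.5,0,0],"delta_rot":[0,0,0],"claw":1.5}]'
python3 -m jog '[{"offset":[-2,0,0],"delta_rot":[0,0,0],"claw":1.5},{"offset":[-2,0,0],"delta_rot":[0,0,0],"claw":1.5},{"offset":[-1,0,0],"delta_rot":[0,0,0],"claw":1.5},{"offset":[0,0,0],"delta_rot":[0,0,0],"claw":1.5}]'
```

```text
clock: 13.35
tool_pos: [0.5152, 0.1243, 0.1524]
tool_rot: [0.793, 0.609, -0.004, 0.002]
force: [-4.8, -14.4, 1.7]
gripper_width: 0.245
finger_force: 60.0
clock: 14.35
tool_pos: [0.4829, 0.0027, 0.1524]
tool_rot: [0.793, 0.609, 0.0, 0.0]
force: [1.2, -0.7, -2.6]
gripper_width: 0.246
finger_force: 59.3
clock: 14.75
tool_pos: [0.4701, -0.0455, 0.1524]
tool_rot: [0.794, 0.608, 0.0, 0.0]
force: [0.6, 0.1, -2.2]
gripper_width: 0.251
finger_force: 59.3
```

```bash
python3 -m jog '[{"offset":[0,0,0],"delta_rot":[0,0,0.122],"claw":1.5},{"offset":[0,0,0],"delta_rot":[0,0,0.122],"claw":1.5},{"offset":[0,0,0],"delta_rot":[0,0,0.122],"claw":1.5},{"offset":[0,0,0],"delta_rot":[0,0,0.122],"claw":1.5},{"offset":[0,0,0],"delta_rot":[0,0,0.122],"claw":1.5},{"offset":[0,0,0],"delta_rot":[0,0,0],"claw":1.5}]'
python3 -m jog '[{"offset":[-1,2,0],"delta_rot":[0,0,0],"claw":1.5},{"offset":[-1.7,3.5,0],"delta_rot":[0,0,0],"claw":1.5},{"offset":[-1.7,3.5,0],"delta_rot":[0,0,0],"claw":1.5},{"offset":[-1.7,3.5,0],"delta_rot":[0,0,0],"claw":1.5},{"offset":[-1.7,3.5,0],"delta_rot":[0,0,0],"claw":1.5},{"offset":[-1.7,3,0],"delta_rot":[0,0,0],"claw":1.5},{"offset":[-1,2,1],"delta_rot":[0,0,0],"claw":1.5},{"offset":[0,0,1.5],"delta_rot":[0,0,0],"claw":1.5},{"offset":[0,0,1.3],"delta_rot":[0,0,0],"claw":1.5},{"offset":[0,0,0],"delta_rot":[0,0,0],"claw":1.5}]'
python3 - <<'E'
from h import *
from bench import bot
import cv2
np.set_printoptions(precision=4,suppress=True)
w=bot.camera("wrist");o=bot.observe()
tp=o["tool_pos"];Rt=R.from_quat(o["tool_rot"]).as_matrix();print(tp,np.arctan2(Rt[1,0],Rt[0,0]),Rt[2],o["force"])
tip=tp+Rt@[.1417,0,-.016];print(tip,"to go in tool axes",Rt.T@(np.array([.7243,-.1055,.130])-tip))
E
```

```text
clock: 15.35
tool_pos: [0.4706, -0.0435, 0.1523]
tool_rot: [0.939, 0.344, 0.0, -0.0]
force: [1.0, 0.4, -3.3]
gripper_width: 0.245
finger_force: 59.2
clock: 16.35
tool_pos: [0.5232, -0.2696, 0.1107]
tool_rot: [0.939, 0.344, -0.002, -0.003]
force: [-0.7, 0.4, -3.6]
gripper_width: 0.246
finger_force: 59.4
[ 0.5241 -0.27    0.112 ] 0.7028526063541168 [-0.0009 -0.0053 -1.    ] [ 0.8361  0.0169 -2.6947]
[ 0.6323 -0.1785  0.1279] to go in tool axes [ 0.1174  0.0038 -0.0022]
```

```bash
python3 -m jog '[{"offset":[1,0.1,-0.1],"delta_rot":[0,0,0],"claw":1.5},{"offset":[1.5,0.1,-0.1],"delta_rot":[0,0,0],"claw":1.5},{"offset":[2,0.1,0],"delta_rot":[0,0,0],"claw":1.5},{"offset":[2,0.1,0],"delta_rot":[0,0,0],"claw":1.5},{"offset":[2,0,0],"delta_rot":[0,0,0],"claw":1.5},{"offset":[1.5,0,0],"delta_rot":[0,0,0],"claw":1.5},{"offset":[1.0,0,0],"delta_rot":[0,0,0],"claw":1.5},{"offset":[0.7,0,0],"delta_rot":[0,0,0],"claw":1.5},{"offset":[0,0,0],"delta_rot":[0,0,0],"claw":1.5},{"offset":[0,0,0],"delta_rot":[0,0,0],"claw":1.5}]'
python3 - <<'E'
from h import *
from bench import bot
import cv2
np.set_printoptions(precision=4,suppress=True)
w=bot.camera("wrist");s=bot.camera("side");t=bot.camera("top");o=bot.observe();pickle.dump((w,s,t,o),open("d7.pkl","wb"))
cv2.imwrite("pics/d7.png",np.hstack([cv2.resize(s["frame"][160:340,310:510,::-1],(400,360)),cv2.resize(t["frame"][90:270,300:500,::-1],(400,360))]))
tp=o["tool_pos"];Rt=R.from_quat(o["tool_rot"]).as_matrix();print(tp,np.arctan2(Rt[1,0],Rt[0,0]),Rt[2],o["force"])
tip=tp+Rt@[.1417,0,-.016];print(tip,"to go",Rt.T@(np.array([.7243,-.1055,.130])-tip),proj(s,tip),proj(t,tip),proj(s,[.7243,-.1055,.13]))
E
```

```text
clock: 17.4
tool_pos: [0.6173, -0.2003, 0.1162]
tool_rot: [0.939, 0.343, -0.0, 0.0]
force: [-0.3, -0.5, -5.4]
gripper_width: 0.242
finger_force: 59.5
[ 0.6171 -0.2006  0.1162] 0.6997419881092242 [-0.0004 -0.0003 -1.    ] [-1.4047 -1.0222 -2.8857]
[ 0.7255 -0.1094  0.1322] to go [ 0.0016 -0.0037  0.0022] [434.9423 239.8651] [349.8038 157.5953] [433.4752 239.4749]
```

View pics/d7.png

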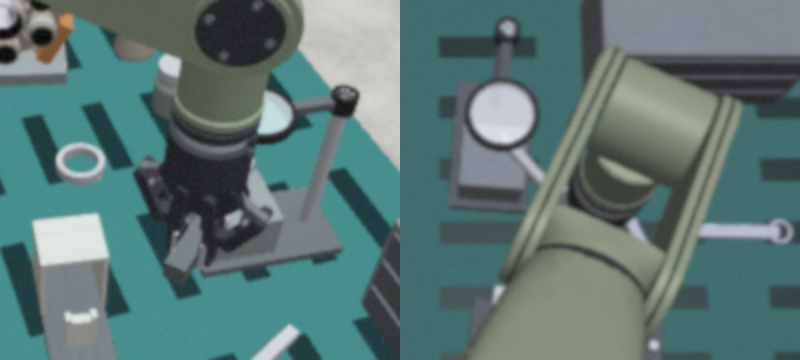

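The shank runs under the lens (top crop (515,150), lens centre (502,114)) and touches nothing. Small centring move, settle, hand in.

```bash
python3 -m jog '[{"offset":[0.1,-0.3,0.2],"delta_rot":[0,0,0],"claw":1.5},{"offset":[0,0,0],"delta_rot":[0,0,0],"claw":1.5},{"offset":[0,0,0],"delta_rot":[0,0,0],"claw":1.5},{"offset":[0,0,0],"delta_rot":[0,0,0],"claw":1.5},{"offset":[0,0,0],"delta_rot":[0,0,0],"claw":1.5},{"offset":[0,0,0],"delta_rot":[0,0,0],"claw":1.5},{"offset":[0,0,0],"delta_rot":[0,0,0],"claw":1.5}]'
python3 - <<'E'
from bench import bot
print(bot.finish_job())
E
```

```text
clock: 18.25
tool_pos: [0.6165, -0.197, 0.1143]
tool_rot: [0.939, 0.343, 0.0, 0.0]
force: [-0.1, -0.6, -3.4]
gripper_width: 0.246
finger_force: 59.5
the job is handed in; nothing more can be done
None
```

I handed the job in at 18.3 s: the rod was drawn out, pressed collar-to-mouth at about 15 N, fully withdrawn, and is held level with its tip calculated to be within a few mm of the reading point; the hand-in returned no verdict.

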